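Show the cook what goes in the pot

TASK

Show the cook what goes into the red casserole on the worktop, in order: point first at the garlic bulb, then at the narrower of the two round tins standing on the worktop, then at the salt shaker, each time holding the fingertips about 3 cm above the middle of its top for a good two seconds. Touch and move none of the things standing there, and point at nothing else: carry the hand high between one and the next, not low over the wider tin, the pepper mill or the lemon. Finish while still pointing at the salt shaker.

Things in the scene. Friction and masses are not known exactly. Their poses are not given: they have to be found in the camera images.
- garlic_top (a point): Garlic bulb, roughly round with a pointed stalk on top, about 54 mm across and 53 mm high. It rests loose on the worktop (z = 0). This point is the middle of its topmost surface; z is up.
- narrow_tin_top (a point): The narrower of the two round food tins standing on the worktop: upright cylinder, 75 mm across and 110 mm high. It rests loose on the worktop (z = 0). This point is the middle of its topmost surface; z is up.
- salt_shaker_top (a point): Salt shaker: small upright clear shaker with a pierced domed cap, 44 mm across and 90 mm high. It rests loose on the worktop (z = 0). This point is the middle of its topmost surface; z is up.
- wide_tin_top (a point): Not to be pointed at: the wider of the two round food tins standing on the worktop (like tins on the wire rack at the back play no part), upright cylinder 101 mm across and 118 mm high. It rests loose on the worktop (z = 0). This point is the middle of its topmost surface; z is up.
- pepper_mill_top (a point): Not to be pointed at: slim waisted wooden pepper mill with a small metal ball on top, 58 mm across and 150 mm high, the tallest of the six. It rests loose on the worktop (z = 0). This point is the middle of its topmost surface; z is up.
- lemon_top (a point): Not to be pointed at: lemon lying on its side, 83 mm long, 58 mm wide and 58 mm high. It rests loose on the worktop (z = 0). This point is the middle of its topmost surface; z is up.
Mind the look-alikes: they are no part of the job. Leave any black or pink look-alike of the part that bears narrow_tin_top alone.

How it is judged:
By the outcome, as a careful person would: the job done as asked, in the order asked, and still so for the second after the job is handed in, with the robot touching nothing.
It also fails if it takes over 56 s, if anything falls off the work surface, if the arm or the gripper's body presses on something with over 40 N, if the wrist force passes 120 N, or if a joint passes its speed limit or range.

ROBOT

A 6-joint arm with a two-finger parallel gripper is mounted at the origin on a cart in front of the work surface, level with it; the furniture and walls round the work are solid. World frame = base frame: x ahead of the robot, y to its left, z up, the work surface at z = 0. Lengths are in mm, angles in degrees, forces in N, time in s.
With the tool pointing down it reaches from about 275 to 750 mm from the base axis. Payload 10.2 kg.
Tool frame: the origin (TCP) lies between the finger pads; the fingertips stand 22 mm ahead of it and the grasp point (between the pads) lies 3 mm ahead of it; z points along the fingers, y is the line along which they close (so a half turn about z gives the same grasp; the last joint's range is limited). The gripper opens to 85 mm and grips with 20 to 120 N. Pads are 22 mm wide; open, the fingers measure 114 mm over their backs; the gripper's body (76 mm by 85 mm) begins 54 mm behind the grasp point. The pads swing forward as they close: fully open they stand 13 mm farther back than shut.
Start: joints at [51.772, 17.928, 85.812, -0, 76.261, -12.8], TCP at [225.435, 474.142, 253.294] pointing down, gripper open.
Joint ranges: [-168.41, 168.41], [-55.51, 124.54], [10.69, 146.95], [-70.63, 250.63], [1, 178], [-165.06, 165.06]. Speed limits (degrees/s): [136.94, 136.94, 172.46, 180, 180, 180].

INTERFACE

Orientations are given as [roll, pitch, yaw] about the fixed x, y, z axes, in that order (R = Rz(yaw) Ry(pitch) Rx(roll)).
In Python, from cell import telemetry, eyes, manip, recognise, silhouettes gives the robot as it stands.
- The arm moves only by the tool drive_tool, never from a script. Its argument "commands" is text: rows parted by semicolons, each of 5 numbers parted by spaces: the opening, from 0 (shut) to 1 (fully open), then the shift along the tool's x, y, z in units of 100 cm (1.0 is 100 cm), then the turn about the tool's z in units of 120 degrees (1.0 is 120 degrees). In form: jaw x y z yaw; .... A call has 1 to 10 rows; each row is the pose to reach, as a shift and turn from the pose commanded when the call began, along the tool's axes at that moment; what a row does not reach only later rows make up. A row lasts 1/12 s, in which the tool goes at most 41.7 mm and 7.16 degrees, less where a joint would pass 70% of its speed; a pose out of reach is approached as far as the arm can. A call with a number of a shift or a turn outside -1 to 1 is refused whole. A call with a gripper value outside its range is refused whole. The fingers move at their own pace and stop on an object; the grip force is fixed at half the most. Time passes only in rows, so rows that repeat a pose let the fingers close. It gives the time, the measured TCP pose, the force and the opening at its end, in the units of the state.
- telemetry.get_state(): the state, without advancing time (a new reading comes with each control period).
- eyes.get_image(name): name is "scene" or "top" or "wrist"; returns a dict with "frame" (480x640x3 uint8, red, green, blue), "mtx" (3x3 intrinsics, pixels), "eye" and "rotation" of the camera in the world. Camera axes: x right, y down, z forward; pixel columns grow to the right and rows downward; lengths in mm; the calibration is good to about 2 mm. A picture is of the moment at which its call begins. There is no depth.
- manip.hand_in(): hands the job in, once; it reports no verdict.
Trained networks look in the newest picture that a camera, given by its name, has taken for a name from the list of things; names that differ only in an ending like _2 or _b are one class to them, and where a whole thing is asked for, a point or a joint stands for the part that bears it (a point fixed in the world has none). Each returns a list of dicts, best first, with "p" (0 to 1); they miss things now and then, are a little off and sometimes report something else, mostly with a low value. They report only what shows in the picture. A call takes as long as a camera call. They do not tell look-alikes from the thing itself.
- recognise(label, camera): "point" ([column, row] in pixels, amid what is visible of it).
- silhouettes(label, camera): "mask" (480x640 bool, what is visible of it) and "point" ([column, row] in pixels, amid what is visible of it).
The state is a dict: "t": time; "joint_positions": joint angles; "joint_vel": joint speeds; "effort": joint torques, N m; "eef_pos": TCP position; "eef_rot": TCP orientation; "contact_force": force on the tool from outside, world axes, zero at the start; "wrist_torque": the same for the moment, N m; "opening": finger opening in mm.
Only numpy, scipy, OpenCV 4.12 (cv2) and the standard library are available. Lean on these libraries where they do the work, as an engineer would, in place of code of your own. Each camera call takes 0.05 s, during which the arm holds its last target. There are 200 camera calls.

## Working session

There is one attempt and no reset: what is moved stays moved. The work goes in short steps, Python scripts to look and compute and a tool call to move; the robot and the scene stay as the last step left them, time stands still between calls to the robot, and variables do not carry over. Pictures are saved under pics/ and viewed, on a budget of 10 in all, crops included, one or two more only if the job needs it, and the job is handed in when it is done.

Besides the shell and the picture viewer there is one more tool, called as name(argument=value, ...) on one line, values as JSON. drive_tool: Moves the arm, as the interface text tells. Shifts and turns lie within -1 to 1; 1 stands for 100 cm of shift or 120 degrees of turn. Its arguments: {"type":"object","properties":{"commands":{"type":"string"}},"required":["commands"]}

```bash
mkdir -p pics; cat > h.py <<'E'
import numpy as np, cv2
from cell import telemetry, eyes, manip, recognise, silhouettes
def ray(im,p,z):
    d=np.array(im["rotation"])@np.linalg.inv(im["mtx"])@np.array([p[0],p[1],1.]); e=np.array(im["eye"])
    return (e+d*(z-e[2])/d[2]).round(1)
H=dict(garlic_top=53,narrow_tin_top=110,salt_shaker_top=90,wide_tin_top=118,pepper_mill_top=150,lemon_top=58)
E
python3 - <<'E'
from h import *
ims={}
for c in("top","scene"):
    im=eyes.get_image(c); ims[c]=im
    cv2.imwrite(f"pics/{c}1.png",cv2.cvtColor(im["frame"],cv2.COLOR_RGB2BGR))
    print(c,im["eye"],np.round(im["rotation"],3).tolist(),np.round(im["mtx"],1).tolist())
    for k,h in H.items():
        for r in silhouettes(k,c)[:4]:
            ys,xs=np.where(r["mask"]); 
            print(k,round(r["p"],2),np.round(r["point"]),(xs.min(),xs.max(),ys.min(),ys.max()),"top",ray(im,r["point"],h),"mid",ray(im,r["point"],h/2))
s=telemetry.get_state();print(s["t"],s["eef_pos"],s["eef_rot"],s["opening"])
E
```

```text
top [ 277.07822555    7.45815943 1251.6983175 ] [-169.632, 0.152, -90.478] [[522.2, 0.0, 323.8], [0.0, 522.2, 241.1], [0.0, 0.0, 1.0]]Traceback (most recent call last):
  File "<stdin>", line 10, in <module>
  File "h.py", line 5, in ray
    return (e+d*(z-e[2])/d[2]).round(1)
                         ~^^^
IndexError: invalid index to scalar variable.
```

View pics/top1.png

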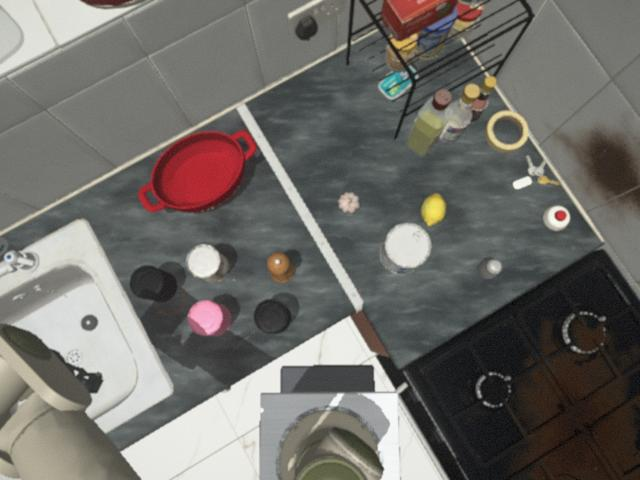

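The top view shows the white narrow tin near (205,261), with pink and black look-alikes around it. The wide tin is at (408,245), garlic (348,202), lemon (433,209), salt (490,267) and mill (281,264). The camera rotation is given as roll, pitch, yaw in degrees, so I'll fix the helper.

```bash
sed -i 's/np.array(im\["rotation"\])@/Rotation.from_euler("xyz",im["rotation"],degrees=True).as_matrix()@/; 1a from scipy.spatial.transform import Rotation' h.py
python3 - <<'E'
from h import *
for c in("top","scene"):
    im=eyes.get_image(c)
    cv2.imwrite(f"pics/{c}1.png",cv2.cvtColor(im["frame"],cv2.COLOR_RGB2BGR))
    print(c,im["eye"],im["rotation"])
    for k,h in H.items():
        for r in silhouettes(k,c)[:5]:
            ys,xs=np.where(r["mask"]); 
            print(k,round(r["p"],2),np.round(r["point"]),(xs.min(),xs.max(),ys.min(),ys.max()),"top",ray(im,r["point"],h)[:2],"mid",ray(im,r["point"],h/2)[:2])
s=telemetry.get_state();print(s["t"],s["eef_pos"],s["eef_rot"],s["opening"])
E
```

```text
top [ 277.07822555    7.45815943 1251.6983175 ] [-1.69631649e+02  1.52283514e-01 -9.04784604e+01]
garlic_top 0.83 [348. 203.] (np.int64(338), np.int64(358), np.int64(192), np.int64(213)) top [587.  -49.2] mid [593.8 -50.5]
garlic_top 0.34 [211. 264.] (np.int64(186), np.int64(228), np.int64(245), np.int64(282)) top [444.8 271.4] mid [448.5 277.2]
narrow_tin_top 0.95 [274. 320.] (np.int64(253), np.int64(291), np.int64(299), np.int64(334)) top [313.8 117.5] mid [315.6 122.8]
narrow_tin_top 0.92 [209. 265.] (np.int64(186), np.int64(227), np.int64(246), np.int64(282)) top [433.7 262.5] mid [441.3 274.8]
narrow_tin_top 0.73 [149. 283.] (np.int64(129), np.int64(175), np.int64(267), np.int64(302)) top [396.8 392.1] mid [402.6 410.6]
narrow_tin_top 0.58 [209. 318.] (np.int64(188), np.int64(230), np.int64(300), np.int64(335)) top [318.9 258.5] mid [320.9 270.6]
salt_shaker_top 0.89 [488. 268.] (np.int64(477), np.int64(502), np.int64(259), np.int64(278)) top [ 424.5 -359.4] mid [ 430.2 -373.6]
wide_tin_top 0.75 [405. 250.] (np.int64(380), np.int64(429), np.int64(224), np.int64(274)) top [ 463.9
[... 696 characters left out ...]
), np.int64(324), np.int64(369)) top [334.7 431. ] mid [378.8 405. ]
narrow_tin_top 0.69 [285. 331.] (np.int64(269), np.int64(299), np.int64(304), np.int64(356)) top [273.6 303.2] mid [313.7 269. ]
salt_shaker_top 0.79 [404. 221.] (np.int64(399), np.int64(411), np.int64(210), np.int64(230)) top [ 375.7 -289.5] mid [ 413.  -347.8]
wide_tin_top 0.79 [360. 241.] (np.int64(339), np.int64(372), np.int64(225), np.int64(256)) top [375.4 -77.5] mid [ 425.9 -141.6]
pepper_mill_top 0.81 [300. 281.] (np.int64(289), np.int64(310), np.int64(257), np.int64(301)) top [342.2 189.9] mid [405.9 130.3]
0.8 [225.44991217 474.13466786 253.29564705] [1.79999537e+02 2.94067159e-03 1.54574459e+02] 85.72758088199201
```

View pics/scene1.png

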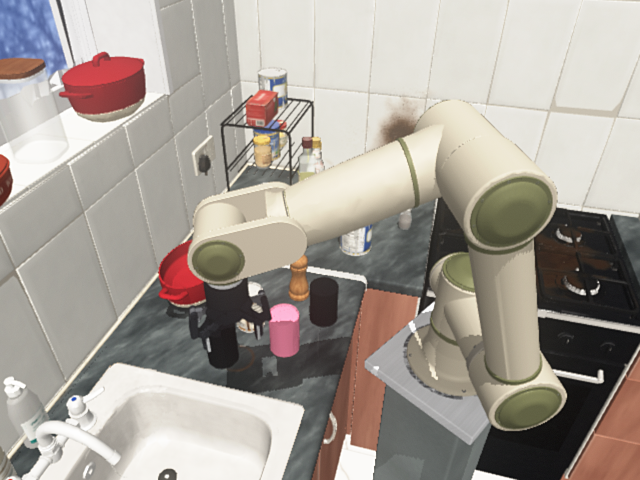

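drive_tool(commands="0 0 0 -0.03 0; 0 0 0 -0.06 0; 0 0 0 -0.1 0; 0 0 0 -0.1 0; 0 -0.025 -0.014 -0.1 0; 0 -0.055 -0.031 -0.1 0; 0 -0.085 -0.049 -0.1 0; 0 -0.115 -0.066 -0.1 0; 0 -0.14 -0.08 -0.1 0; 0 -0.15 -0.086 -0.1 0")

```text
t: 1.63
eef_pos: [325.5, 329.7, 353.3]
eef_rot: [-180.0, 0.0, 154.4]
contact_force: [-0.3, 0.1, -0.5]
opening: -0.3
```

```bash
cat > w.py <<'E'
from h import *
import sys
im=eyes.get_image("wrist")
cv2.imwrite(f"pics/{sys.argv[1]}.png",cv2.cvtColor(im["frame"],cv2.COLOR_RGB2BGR))
print(np.round(im["eye"]),np.round(im["rotation"]))
for k in sys.argv[2:]:
    h=H[k]
    for r in silhouettes(k,"wrist")[:5]:
        ys,xs=np.where(r["mask"])
        print(k,round(r["p"],2),np.round(r["point"]),(xs.min(),xs.max(),ys.min(),ys.max()),"top",ray(im,r["point"],h)[:2],"mid",ray(im,r["point"],h/2)[:2])
E
python3 w.py w1 narrow_tin_top pepper_mill_top
```

```text
[254. 365. 474.] [162.  -0.  64.]
narrow_tin_top 0.91 [162. 272.] (np.int64(117), np.int64(208), np.int64(229), np.int64(313)) top [316.9 148.7] mid [326.4 116.1]
narrow_tin_top 0.84 [387. 235.] (np.int64(352), np.int64(429), np.int64(194), np.int64(274)) top [385.8 394.6] mid [405.7 399.2]
narrow_tin_top 0.82 [313. 284.] (np.int64(285), np.int64(342), np.int64(259), np.int64(309)) top [403.3 296.3] mid [425.8 286. ]
narrow_tin_top 0.8 [260. 222.] (np.int64(223), np.int64(296), np.int64(183), np.int64(262)) top [312.8 276.4] mid [321.7 263. ]
```

View pics/w1.png

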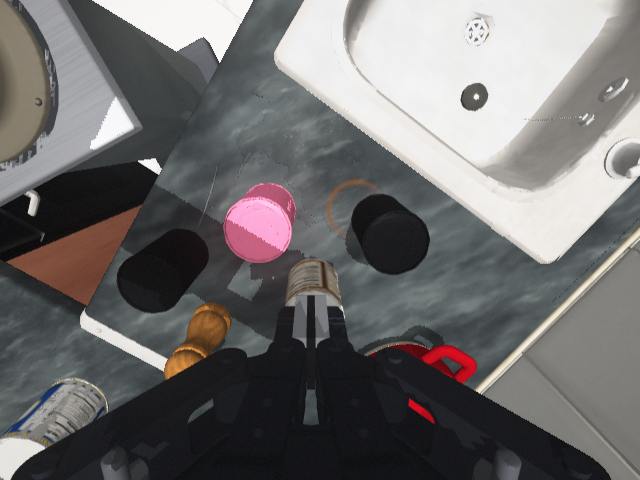

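The wrist view shows the look-alikes (pink 260,222; black 162,272 and 387,235), with the white tin at (313,284) half hidden by the fingers. The top camera gives a better view, so I'll refine with enlarged crops from it.

```bash
python3 - <<'E'
from h import *
f=cv2.imread("pics/top1.png")
cs=[cv2.resize(f[y-30:y+30,x-30:x+30],(390,390),interpolation=cv2.INTER_CUBIC) for x,y in((348,203),(207,262),(488,268),(407,248))]
o=np.vstack([np.hstack(cs[:2]),np.hstack(cs[2:])]); cv2.imwrite("pics/crops.png",cv2.resize(o,(600,600)))
E
```

```text
(no output)
```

View pics/crops.png

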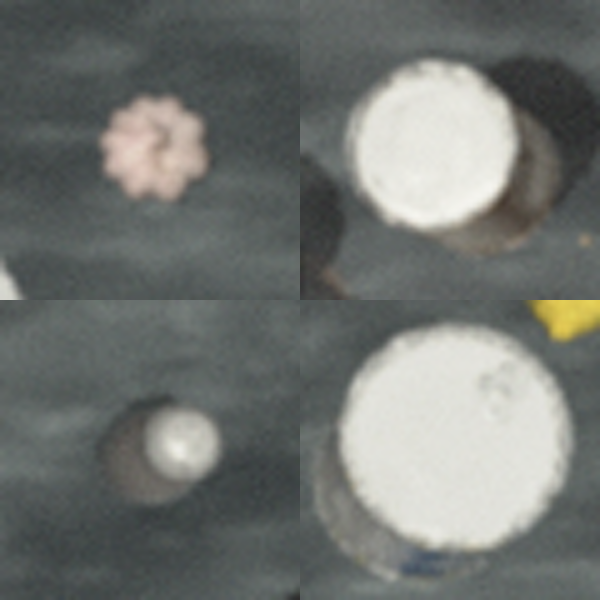

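The crops give these top centres in full-image pixels: garlic body (349,202.6), narrow tin disc (204,261.2), salt cap (494.2,266.6) and wide disc (408.2,245.4).

```bash
python3 - <<'E'
from h import *
im=eyes.get_image("top")
s=telemetry.get_state();p=np.array(s["eef_pos"]);R=Rotation.from_euler("xyz",s["eef_rot"],degrees=True)
print(s["t"],p,s["eef_rot"])
for n,q,h,hh in(("g",(349,202.6),27,53),("tin",(204,261.2),110,110),("salt",(494.2,266.6),86,90),("wide",(408.2,245.4),118,118)):
    t=ray(im,q,h);t[2]=hh+52;print(n,t,"tool delta",(R.inv().apply(t-p)/1000).round(4))
# px-diameter check
for d,h in((16.6*2,110),(46,118)): print(d/522.2*(1252-h))
E
```

```text
1.8333 [323.8278325  332.352085   353.32125721] [ 1.79977383e+02 -6.89444788e-03  1.54550529e+02]
g [595.1 -52.9 105. ] tool delta [-0.4105 -0.2314  0.2482]
tin [443.2 273.6 162. ] tool delta [-0.1331 -0.0018  0.1913]
salt [ 428.7 -373.7  142. ] tool delta [-0.3981 -0.5926  0.211 ]
wide [ 473.2 -177.1  170. ] tool delta [-0.3538 -0.3959  0.1831]
72.60513213328227
99.89276139410188
```

drive_tool(commands="0 -0.015 -0.008 0 0; 0 -0.04 -0.023 0 0; 0 -0.07 -0.039 0 0; 0 -0.1 -0.056 0 0; 0 -0.13 -0.073 0 0; 0 -0.16 -0.09 0 0; 0 -0.19 -0.107 0 0; 0 -0.22 -0.124 0 0; 0 -0.25 -0.141 0 0; 0 -0.28 -0.158 0 0")

```text
t: 2.67
eef_pos: [509.7, 68.9, 353.2]
eef_rot: [180.0, 0.0, 154.7]
contact_force: [0.1, -0.5, 0.5]
opening: -0.1
```

drive_tool(commands="0 -0.03 -0.017 0 0; 0 -0.06 -0.034 0 0; 0 -0.09 -0.051 0 0; 0 -0.115 -0.065 0 0; 0 -0.13 -0.073 0 0; 0 -0.13 -0.073 0 0; 0 -0.13 -0.073 0 0; 0 -0.13 -0.073 0 0")

```text
t: 3.33
eef_pos: [594.9, -51.0, 353.4]
eef_rot: [180.0, -0.0, 154.7]
contact_force: [-0.6, -0.1, -0.1]
opening: 0.1
```

```bash
cat > d.py <<'E'
from h import *
import sys
T=dict(g=[595.1,-52.9,105],tin=[443.2,273.6,162],salt=[428.7,-373.7,142])
s=telemetry.get_state();p=np.array(s["eef_pos"]);R=Rotation.from_euler("xyz",s["eef_rot"],degrees=True)
print(s["t"],p.round(1),np.round(s["joint_positions"],0),*[(k,(R.inv().apply(np.array(T[k])-p)/1000).round(4)) for k in sys.argv[1:]])
E
python3 d.py g; python3 w.py w2 garlic_top salt_shaker_top lemon_top wide_tin_top
```

```text
3.3333 [594.9 -51.  353.4] [-16.  25.  61.   0.  94. -81.] ('g', array([-0.001 , -0.0017,  0.2484]))
[524. -17. 474.] [162.  -0.  65.]
garlic_top 0.75 [312. 200.] (np.int64(291), np.int64(329), np.int64(179), np.int64(218)) top [595. -48.] mid [599.5 -50. ]
garlic_top 0.18 [ 24. 190.] (np.int64(0), np.int64(55), np.int64(175), np.int64(212)) top [ 433.7 -359.4] mid [ 428.1 -381. ]
salt_shaker_top 0.92 [ 25. 190.] (np.int64(0), np.int64(54), np.int64(174), np.int64(211)) top [ 441.7 -327.4] mid [ 432.1 -363.8]
salt_shaker_top 0.25 [376.  17.] (np.int64(352), np.int64(412), np.int64(0), np.int64(41)) top [454.5  86.4] mid [446.4  98.5]
lemon_top 0.69 [166. 249.] (np.int64(145), np.int64(191), np.int64(221), np.int64(276)) top [ 571.7 -240.8] mid [ 575.1 -256.4]
wide_tin_top 0.84 [156. 154.] (np.int64(96), np.int64(222), np.int64(106), np.int64(208)) top [ 475.3 -164.1] mid [ 467.3 -188.6]
wide_tin_top 0.38 [ 25. 191.] (np.int64(0), np.int64(54), np.int64(175), np.int64(211)) top [ 448.4 -305.7] mid [ 436.  -353.6]
```

View pics/w2.png

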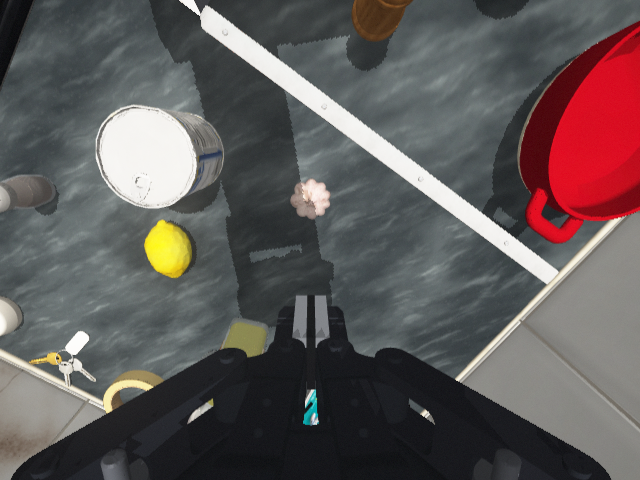

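The wrist view shows the garlic clearly at (312,200), which works out to about (598,-50) and agrees with the top camera within 4 mm. I'll go down to it.

drive_tool(commands="0 -0.001 0 0.02 0; 0 -0.002 0 0.05 0; 0 -0.002 0 0.085 0; 0 -0.002 0 0.12 0; 0 -0.002 0 0.155 0; 0 -0.002 0 0.185 0; 0 -0.002 0 0.21 0; 0 -0.002 0 0.23 0; 0 -0.002 0 0.242 0; 0 -0.002 0 0.248 0")

```text
t: 4.42
eef_pos: [596.4, -53.1, 104.0]
eef_rot: [-180.0, -0.1, 154.6]
contact_force: [0.2, 0.0, 0.6]
opening: -0.2
```

drive_tool(commands="0 0 0 0 0; 0 0 0 0 0; 0 0 0 0 0; 0 0 0 0 0; 0 0 0 0 0; 0 0 0 0 0; 0 0 0 0 0; 0 0 0 0 0; 0 0 0 0 0; 0 0 0 0 0")

```text
t: 5.25
eef_pos: [596.9, -53.5, 105.3]
eef_rot: [-180.0, -0.0, 154.6]
contact_force: [0.1, 0.3, 0.3]
opening: -0.2
```

```bash
python3 d.py g tin; python3 w.py w3 garlic_top
```

```text
5.25 [596.9 -53.5 105.3] [-16.  35.  82.  -0.  62. -81.] ('g', array([ 0.0018, -0.0003,  0.0003])) ('tin', array([ 0.2792,  0.2294, -0.0567]))
[526. -19. 226.] [162.  -0.  65.]
garlic_top 0.56 [312. 265.] (np.int64(271), np.int64(354), np.int64(223), np.int64(299)) top [586.2 -46.8] mid [595.5 -51. ]
```

View pics/w3.png

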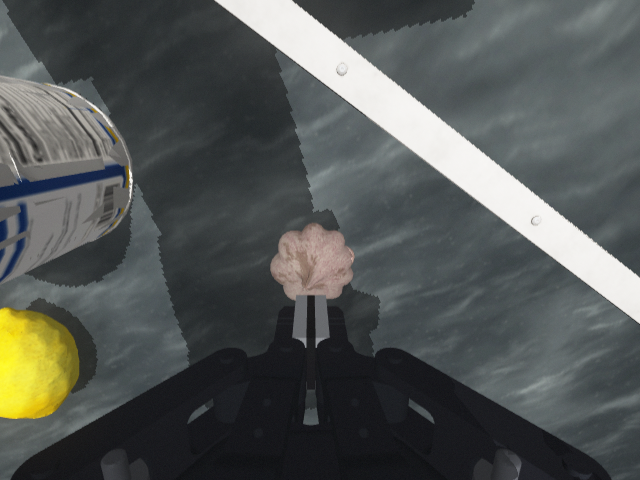

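drive_tool(commands="0 0 0 0 0; 0 0 0 0 0; 0 0 0 0 0; 0 0 0 0 0; 0 0 0 0 0; 0 0 0 0 0; 0 0 0 0 0; 0 0 0 0 0; 0 0 0 0 0; 0 0 0 0 0")

```text
t: 6.18
eef_pos: [596.9, -53.4, 105.3]
eef_rot: [-180.0, 0.0, 154.6]
contact_force: [-0.2, 0.1, 0.6]
opening: -0.0
```

```bash
python3 - <<'E'
from h import *
im=eyes.get_image("wrist");s=telemetry.get_state()
R=Rotation.from_euler("xyz",im["rotation"],degrees=True)
for z in (0,10,22,35,45):
    q=np.array(s["eef_pos"])-[0,0,z]; v=im["mtx"]@R.inv().apply(q-im["eye"]); print(z,(v[:2]/v[2]).round(1))
E
```

```text
0 [308.7 340.7]
10 [308.8 327.5]
22 [308.9 313.6]
35 [309.  300.7]
45 [309. 292.]
```

drive_tool(commands="0 0 0 0 0; 0 0 0 0 0; 0 0 0 0 0; 0 0 0 0 0; 0 0 0 0 0; 0 0 0 0 0; 0 0 0 0 0; 0 0 0 0 0; 0 0 0 0 0; 0 0 0 0 0")

```text
t: 7.07
eef_pos: [596.9, -53.5, 105.3]
eef_rot: [-180.0, -0.0, 154.6]
contact_force: [-0.3, 0.1, 1.0]
opening: 0.1
```

drive_tool(commands="0 0 0 0 0; 0 0 0 0 0; 0 0 0 0 0; 0 0 0 -0.02 0; 0 0 0 -0.05 0; 0 0 0 -0.085 0; 0 0 0 -0.12 0; 0 0 0 -0.155 0; 0 0 0 -0.19 0; 0 0 0 -0.22 0")

```text
t: 7.9
eef_pos: [596.7, -53.4, 328.1]
eef_rot: [180.0, 0.1, 154.6]
contact_force: [-0.2, 0.1, 0.2]
opening: -0.3
```

drive_tool(commands="0 0 0 -0.02 0; 0 0.015 0.012 -0.03 0; 0 0.038 0.031 -0.03 0; 0 0.062 0.051 -0.03 0; 0 0.086 0.071 -0.03 0; 0 0.11 0.09 -0.03 0; 0 0.134 0.11 -0.03 0; 0 0.158 0.13 -0.03 0; 0 0.182 0.15 -0.03 0; 0 0.206 0.17 -0.03 0")

```text
t: 8.73
eef_pos: [482.9, 189.8, 355.4]
eef_rot: [180.0, 0.0, 154.6]
contact_force: [-0.3, 0.2, -0.7]
opening: 0.4
```

drive_tool(commands="0 0.024 0.02 0 0; 0 0.046 0.038 0 0; 0 0.062 0.052 0 0; 0 0.072 0.059 0 0; 0 0.073 0.06 0 0; 0 0.073 0.06 0 0; 0 0.073 0.06 0 0; 0 0.073 0.06 0 0")

```text
t: 9.4
eef_pos: [444.2, 273.1, 355.2]
eef_rot: [-180.0, 0.0, 154.5]
contact_force: [-0.5, -0.0, -1.1]
opening: 0.4
```

```bash
python3 d.py tin; python3 w.py w4 narrow_tin_top
```

```text
9.4 [444.2 273.1 355.2] [ 19.  15.  75.  -0.  90. -46.] ('tin', array([1.200e-03, 1.000e-04, 1.932e-01]))
[373. 308. 476.] [162.  -0.  64.]
narrow_tin_top 0.84 [312. 206.] (np.int64(279), np.int64(346), np.int64(166), np.int64(242)) top [440.4 277.8] mid [450.6 273.3]
narrow_tin_top 0.81 [402. 118.] (np.int64(355), np.int64(442), np.int64(76), np.int64(155)) top [398.9 396. ] mid [402.8 409.3]
narrow_tin_top 0.73 [143. 164.] (np.int64(95), np.int64(199), np.int64(130), np.int64(202)) top [325.2 139.2] mid [318.  113.9]
narrow_tin_top 0.72 [255.  99.] (np.int64(213), np.int64(293), np.int64(59), np.int64(140)) top [320.9 273. ] mid [313.1 267.8]
```

View pics/w4.png

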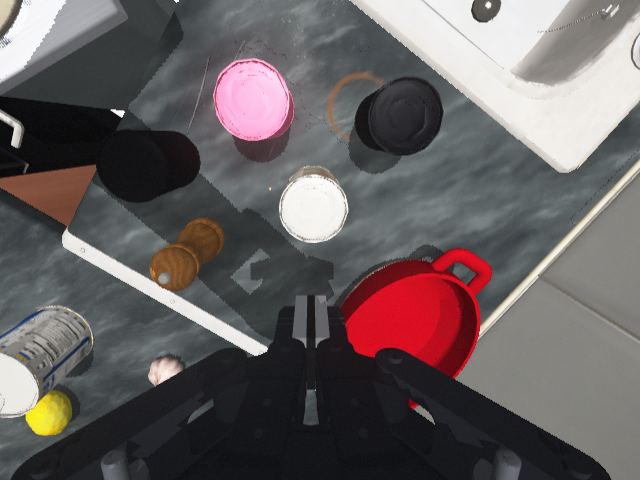

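The white tin's lid is centred near (313,208), directly under the hand and within about 3 mm of the estimate. I'll go down to it.

drive_tool(commands="0 0.001 0 0.02 0; 0 0.001 0.001 0.05 0; 0 0.001 0.001 0.08 0; 0 0.001 0.001 0.11 0; 0 0.001 0.001 0.14 0; 0 0.001 0.001 0.163 0; 0 0.001 0.001 0.18 0; 0 0.001 0.001 0.189 0; 0 0.001 0.001 0.193 0; 0 0.001 0.001 0.193 0")

```text
t: 10.33
eef_pos: [443.4, 275.1, 162.2]
eef_rot: [-180.0, -0.0, 154.5]
contact_force: [-0.3, 0.4, 0.1]
opening: 0.3
```

drive_tool(commands="0 0 0 0 0; 0 0 0 0 0; 0 0 0 0 0; 0 0 0 0 0; 0 0 0 0 0; 0 0 0 0 0; 0 0 0 0 0; 0 0 0 0 0; 0 0 0 0 0; 0 0 0 0 0")

```text
t: 11.17
eef_pos: [443.2, 275.4, 162.3]
eef_rot: [-180.0, 0.0, 154.6]
contact_force: [0.8, -0.4, 0.4]
opening: -0.2
```

drive_tool(commands="0 0 0 0 0; 0 0 0 0 0; 0 0 0 0 0; 0 0 0 0 0; 0 0 0 0 0; 0 0 0 0 0; 0 0 0 0 0; 0 0 0 0 0; 0 0 0 0 0; 0 0 0 0 0")

```text
t: 12.0
eef_pos: [443.2, 275.4, 162.3]
eef_rot: [180.0, 0.0, 154.6]
contact_force: [0.3, -0.3, 0.7]
opening: 0.1
```

drive_tool(commands="0 0 0 0 0; 0 0 0 0 0; 0 0 0 0 0; 0 0 0 0 0; 0 0 0 0 0; 0 0 0 0 0; 0 0 0 0 0; 0 0 0 0 0; 0 0 0 0 0; 0 0 0 0 0")

```text
t: 12.83
eef_pos: [443.2, 275.4, 162.3]
eef_rot: [-180.0, -0.0, 154.6]
contact_force: [-0.1, -0.7, -1.0]
opening: -0.3
```

```bash
python3 d.py tin salt; python3 w.py w5 narrow_tin_top
```

```text
12.8333 [443.2 275.4 162.3] [ 19.  23.  94.  -0.  64. -46.] ('tin', array([-0.0008, -0.0016,  0.0003])) ('salt', array([-0.2656, -0.5924,  0.0203]))
[372. 310. 283.] [162.  -0.  65.]
narrow_tin_top 0.92 [185.  72.] (np.int64(94), np.int64(280), np.int64(0), np.int64(151)) top [323.6 270.4] mid [308.3 257.7]
narrow_tin_top 0.91 [317. 263.] (np.int64(244), np.int64(380), np.int64(190), np.int64(334)) top [432.9 284.7] mid [452.3 276.7]
narrow_tin_top 0.91 [497. 102.] (np.int64(384), np.int64(592), np.int64(10), np.int64(184)) top [396.6 394. ] mid [404.5 420.7]
narrow_tin_top 0.82 [ 51. 186.] (np.int64(0), np.int64(126), np.int64(130), np.int64(264)) top [338.8 183. ] mid [328.3 142.6]
```

View pics/w5.png

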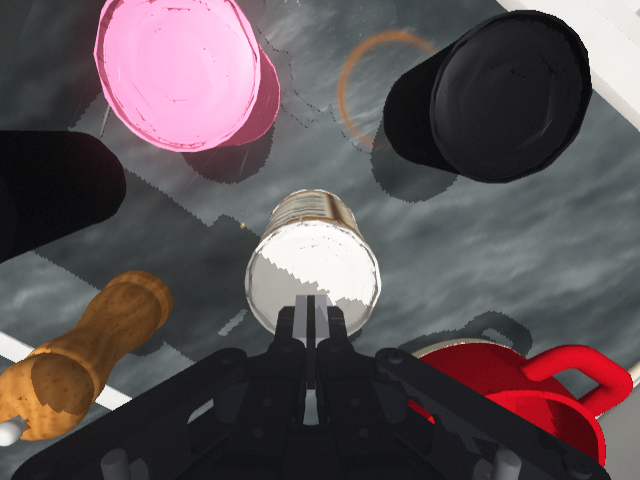

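The tin held well: its lid is centred at about (313,280), right under the tips. Next I rise high and cross to the salt.

drive_tool(commands="0 0 0 0 0; 0 0 0 0 0; 0 0 0 0 0; 0 0 0 -0.02 0; 0 0 0 -0.05 0; 0 0 0 -0.085 0; 0 0 0 -0.12 0; 0 0 0 -0.155 0; 0 0 0 -0.19 0; 0 0 0 -0.22 0")

```text
t: 13.77
eef_pos: [442.9, 275.3, 384.9]
eef_rot: [179.9, 0.1, 154.6]
contact_force: [-0.1, -0.7, -0.3]
opening: -0.2
```

drive_tool(commands="0 0 0 -0.015 0; 0 -0.006 -0.014 -0.02 0; 0 -0.016 -0.036 -0.02 0; 0 -0.028 -0.063 -0.02 0; 0 -0.04 -0.09 -0.02 0; 0 -0.053 -0.118 -0.02 0; 0 -0.065 -0.145 -0.02 0; 0 -0.077 -0.172 -0.02 0; 0 -0.089 -0.199 -0.02 0; 0 -0.101 -0.226 -0.02 0")

```text
t: 14.6
eef_pos: [437.0, 26.6, 402.4]
eef_rot: [180.0, 0.0, 154.6]
contact_force: [0.2, -0.2, -0.1]
opening: -0.0
```

drive_tool(commands="0 -0.012 -0.027 0 0; 0 -0.024 -0.054 0 0; 0 -0.036 -0.081 0 0; 0 -0.048 -0.108 0 0; 0 -0.06 -0.135 0 0; 0 -0.073 -0.163 0 0; 0 -0.086 -0.192 0 0; 0 -0.098 -0.219 0 0; 0 -0.11 -0.246 0 0; 0 -0.122 -0.273 0 0")

```text
t: 15.43
eef_pos: [430.0, -272.5, 402.3]
eef_rot: [-180.0, 0.0, 154.6]
contact_force: [1.1, 1.1, -0.7]
opening: -0.1
```

drive_tool(commands="0 -0.012 -0.027 0 0; 0 -0.022 -0.049 0 0; 0 -0.032 -0.07 0 0; 0 -0.038 -0.085 0 0; 0 -0.042 -0.093 0 0; 0 -0.042 -0.093 0 0; 0 -0.042 -0.093 0 0; 0 -0.042 -0.093 0 0")

```text
t: 16.1
eef_pos: [428.6, -372.1, 402.6]
eef_rot: [-180.0, 0.0, 154.6]
contact_force: [-0.0, 0.8, 1.4]
opening: -0.1
```

```bash
python3 d.py salt; python3 w.py w6 salt_shaker_top
```

```text
16.1 [ 428.6 -372.1  402.6] [ -53.   21.   60.    0.   99. -117.] ('salt', array([-0.0007, -0.0014,  0.2606]))
[ 357. -338.  523.] [162.  -0.  65.]
salt_shaker_top 0.85 [307. 194.] (np.int64(293), np.int64(322), np.int64(180), np.int64(213)) top [ 421.2 -371.9] mid [ 427.9 -375.4]
```

View pics/w6.png

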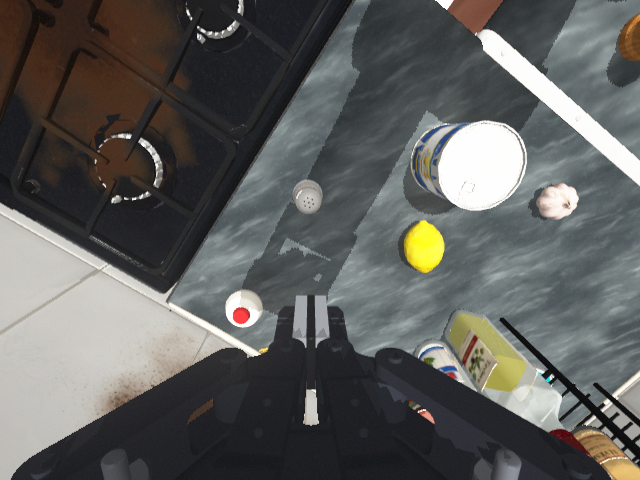

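The shaker cap is at (308,200), right below the hand and within about 2 mm of the estimate. I'll go down and hold there.

drive_tool(commands="0 0 -0.001 0.02 0; 0 0 -0.002 0.05 0; 0 0 -0.002 0.085 0; 0 0 -0.002 0.12 0; 0 0 -0.002 0.155 0; 0 0 -0.002 0.19 0; 0 0 -0.002 0.218 0; 0 0 -0.002 0.24 0; 0 0 -0.002 0.254 0; 0 0 -0.002 0.26 0")

```text
t: 17.03
eef_pos: [427.2, -373.6, 140.5]
eef_rot: [179.9, -0.2, 154.6]
contact_force: [-0.6, 0.5, -0.5]
opening: 0.3
```

drive_tool(commands="0 0 0 0 0; 0 0 0 0 0; 0 0 0 0 0; 0 0 0 0 0; 0 0 0 0 0; 0 0 0 0 0; 0 0 0 0 0; 0 0 0 0 0; 0 0 0 0 0; 0 0 0 0 0")

```text
t: 17.87
eef_pos: [427.5, -374.9, 142.3]
eef_rot: [-180.0, -0.0, 154.6]
contact_force: [-0.3, 0.5, 0.2]
opening: -0.1
```

drive_tool(commands="0 0 0 0 0; 0 0 0 0 0; 0 0 0 0 0; 0 0 0 0 0; 0 0 0 0 0; 0 0 0 0 0; 0 0 0 0 0; 0 0 0 0 0; 0 0 0 0 0; 0 0 0 0 0")

```text
t: 18.7
eef_pos: [427.5, -374.8, 142.3]
eef_rot: [180.0, -0.0, 154.6]
contact_force: [-0.9, -0.3, -0.1]
opening: -0.2
```

drive_tool(commands="0 0 0 0 0; 0 0 0 0 0; 0 0 0 0 0; 0 0 0 0 0; 0 0 0 0 0; 0 0 0 0 0; 0 0 0 0 0; 0 0 0 0 0; 0 0 0 0 0; 0 0 0 0 0")

```text
t: 19.53
eef_pos: [427.5, -374.9, 142.3]
eef_rot: [-180.0, 0.0, 154.6]
contact_force: [-0.5, -0.4, -0.0]
opening: -0.3
```

```bash
python3 d.py salt; python3 w.py w7 salt_shaker_top
```

```text
19.5333 [ 427.5 -374.9  142.3] [ -53.   29.   86.   -0.   64. -118.] ('salt', array([-0.0006,  0.0016,  0.0003]))
[ 356. -340.  263.] [162.  -0.  65.]
salt_shaker_top 0.79 [307. 260.] (np.int64(278), np.int64(339), np.int64(222), np.int64(304)) top [ 413.4 -369.2] mid [ 428.3 -376.8]
```

View pics/w7.png

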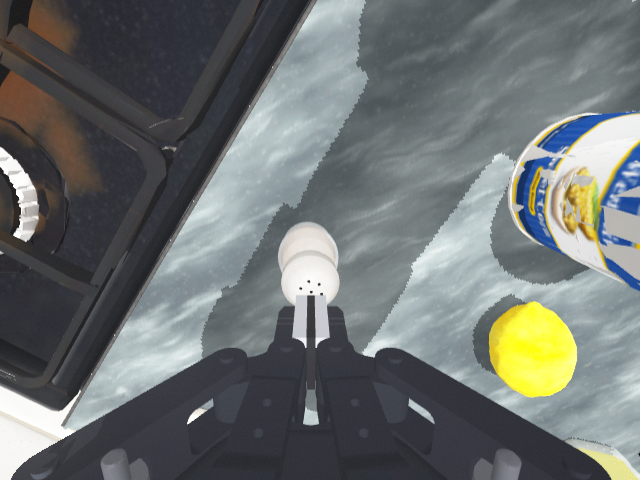

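The cap's pierced centre, near (310,288), sits right beneath the tips. I'll hold once more and hand in.

drive_tool(commands="0 0 0 0 0; 0 0 0 0 0; 0 0 0 0 0; 0 0 0 0 0; 0 0 0 0 0; 0 0 0 0 0; 0 0 0 0 0; 0 0 0 0 0")

```text
t: 20.3
eef_pos: [427.5, -374.9, 142.3]
eef_rot: [-180.0, 0.0, 154.6]
contact_force: [0.6, -0.7, 0.4]
opening: 0.2
```

```bash
python3 -c "
from h import *
print(manip.hand_in()); s=telemetry.get_state(); print(s['t'],s['eef_pos'],s['contact_force'])"
```

```text
the job is handed in; nothing more can be done
None
the job is handed in; nothing more can be done
```

With the gripper shut, I pointed at the garlic, then the white narrow tin, then the salt shaker. I held each for about 2.5 to 3 s and handed the job in at about t = 20.3 s, still pointing at the salt.

- **Position:** the fingertips were about 30 mm above each top, taking them as 22 mm ahead of the TCP. The top and wrist cameras agreed on the target positions to within about 5 mm.
- **Crossings:** the hand went between targets with the TCP at about 350 to 400 mm. The crossing to the salt passed over the pepper mill and near the wide tin, at that height.
- **Contact:** the force readings I saw stayed near zero, and nothing in the close-up pictures looked disturbed.
- **Less certain:** I could only roughly confirm the 22 mm fingertip offset from the wrist picture. The scene camera's positions disagreed with the others by a few centimetres for partly hidden things, so I did not use them.

I viewed 9 pictures. The hand-in reported no verdict.

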